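# Stop-circuit check at the mail conveyor's push-button station

### The arm

A 7-joint arm with a two-finger parallel gripper is mounted at the origin on a cart in front of the work surface, level with it; the furniture and walls round the work are solid. World frame = base frame: x ahead of the robot, y to its left, z up, the work surface at z = 0. Lengths are in mm, angles in rad, forces in N, time in s.
With the tool pointing down it reaches from about 425 to 875 mm from the base axis. Payload 9.9 kg.
Tool frame: the origin (TCP) lies between the finger pads; the fingertips stand 8 mm ahead of it and the grasp point (between the pads) lies 11 mm behind it; z points along the fingers, y is the line along which they close (so a half turn about z gives the same grasp; the last joint's range is limited). The gripper opens to 85 mm and grips with 20 to 120 N. Pads are 22 mm wide; open, the fingers measure 114 mm over their backs; the gripper's body (76 mm by 85 mm) begins 54 mm behind the grasp point. The pads swing forward as they close: fully open they stand 13 mm farther back than shut.
Start: joints at [-1.267, 0.576, 0.025, 1.437, -0.015, 1.129, -0.057], TCP at [255.246, 624.883, 239.289] pointing down, gripper open.
Joint ranges: [-2.76, 2.76], [-0.34, 2.15], [-1.52, 1.57], [0.19, 2.46], [-1.09, 4.23], [0.17, 1.99], [-2.82, 2.82]. Speed limits (rad/s): [2.22, 2.22, 3.01, 3.01, 3.14, 3.14, 3.14].

### API

Orientations are given as a unit quaternion [x, y, z, w].
In Python, from workcell import robot gives the robot as it stands.
- The arm moves only by the shell command python3 -m pendant 'ROWS' [FORCE]. ROWS is a JSON object of lists of equal length, an entry for each row: "hand": the closure, from 0 (fully open) to 1 (shut); "travel": the shift along the tool's x, y, z in m, a list of three; "twist": the turn, a rotation vector about the tool's x, y, z in rad, a list of three. In form: {"hand": [hand, ...], "travel": [[tx, ty, tz], ...], "twist": [[rx, ry, rz], ...]}. A call has exactly 10 rows; each row is the pose to reach, as a shift and turn from the pose commanded when the call began, along the tool's axes at that moment; what a row does not reach only later rows make up. A row lasts 1/8 s, in which the tool goes at most 62.5 mm and 10.7 degrees, less where a joint would pass 70% of its speed; a pose out of reach is approached as far as the arm can. A call with a gripper value outside its range is refused whole. The fingers move at their own pace and stop on an object; FORCE is the grip in N (left out, the last holds). Time passes only in rows, so rows that repeat a pose let the fingers close, or fill a call up. It gives the time, the measured TCP pose, the force, the opening and the grip force at its end, in the units of the state.
- robot.get_obs(): the state, without advancing time (a new reading comes with each control period).
- robot.camera(name): name is "side" or "top" or "wrist"; returns the picture (400x640x3 uint8, red, green, blue); there is no depth.
- robot.calibration(name): a dict with "fx", "fy", "cx", "cy" (pixels), "k1" (the pictures are not rectified: a ray, as slopes to the right and down, at radius r is drawn at 1 + k1 r^2 times it, then the intrinsics apply), "R" (3x3) and "t" (3): a world point X has camera coordinates R X + t. Camera axes: x right, y down, z forward; pixel columns grow to the right and rows downward; lengths in mm; the calibration is good to about 2 mm. A picture is of the moment at which its call begins: read the wrist's pose just before it. calibration takes no time and is no camera call; for the wrist camera it gives the pose at the moment of the call.
- robot.sign_off(): hands the job in; it is judged then, once.
The state is a dict: "t": time; "joint_pos": joint angles; "qd": joint speeds; "joint_efforts": joint torques, N m; "tcp_pos": TCP position; "eef_rot": TCP orientation; "force": force on the tool from outside, world axes, zero at the start; "torque": the same for the moment, N m; "finger_gap": finger opening in mm; "grasp_force": force on a finger pad.
Only numpy, scipy, OpenCV 4.12 (cv2) and the standard library are available. Lean on these libraries where they do the work, as an engineer would, in place of code of your own. Each camera call takes 0.05 s, during which the arm holds its last target. There are 200 camera calls.

### The job

Do the morning stop check on the mail conveyor's push-button station: push the mushroom stop button right in until it latches and take the finger away so that it stays down by itself, then push its grip bar round clockwise with a fingertip until the latch lets go, and let the head spring back up and straight. After that, push the small reset button that stands proud of the lid fully in and let it come out again. Pinch and pick up nothing, do not push the start button sunk in its steel collar, and leave the other things on the desk where they are.

Things in the scene. Friction and masses are not known exactly. Their poses are not given: they have to be found in the camera images.
- station: Push-button station, grey lid on a black base, 68 (x) x 126 (y) x 56 mm; it does not slide. Origin: centre of its underside on the desk; x away from the robot, y left, z up. It stands before the keyboard at the front edge, or farther back left of the keyboard. In its frame the mushroom's axis is at x 0, y +30 mm, the reset button at x -15.5, y -34 (near right corner), the start button at x +16.5, y -34 (far right).
- stop_top (a point): Middle of the top of the mushroom's grip bar; it moves down and turns with the head. Its height is 98.5 mm above the desk when the button is out, about 92.5 mm when latched and 90.5 mm at full depth. z points up; the grip bar runs along this point's y axis.
- stop_head: Head of the mushroom stop: black cap 46 mm across, 12.5 mm high, with a grip bar across it and two clockwise arrows. Origin on its axis under the cap, 26.5 mm below the bar's top. The bar is 9 mm thick (x), 42 mm long (y), rises 14 mm above the cap and runs along the station's y at rest. Press on its top; to turn, stand a closed fingertip beside one end, above the cap, and push that end round.
- bar_near: The half of the grip bar whose long flank faces the robot (-x of the head) when unturned: 4.5 x 42 x 18 mm; same origin and axes as the head.
- bar_far: The half of the grip bar whose long flank faces away from the robot (+x of the head) when unturned: 4.5 x 42 x 18 mm; same origin and axes as the head.
- stop_press (a joint): How far the mushroom is pushed in, in m: 0 out, 0.008 at the stop. A spring pushes it up (3 to 5 N); with the catch it takes about 5.5 N to push it past 6 mm (10 N is ample); from there it stays latched at 0.006 when let go. If it is not pushed beyond 6 mm it comes back up.
- stop_twist (a joint): How far the head is turned clockwise seen from above, in rad: 0 at rest, 1.0 at the stop. A light spring turns it back (0.01 to 0.035 N m). The latch lets go at about 0.6 rad and the button springs up; the head turns back to 0 when let go.
- reset_button (a joint): How far the reset button is pushed in, in m: 0 out, 0.005 fully in; the spring needs 2.5 to 5 N and brings it back.
- reset_top (a point): Middle of the top of the reset button, a black round button of 23 mm diameter that stands 9.5 mm proud of its steel bezel; 69 mm above the desk when out. It is the front one (nearer the robot) of the two small buttons at the right end of the lid.
- start_button (a joint): How far the start button is pushed in, in m: 0 out, 0.005 fully in. It is to be left alone.
- start_top (a point): Middle of the top of the start button, 22 mm in diameter, sunk 2 mm below the rim of a steel collar of 30 mm diameter and 10 mm height; 64 mm above the desk. It is the far one of the two small buttons, 32 mm behind the reset button.
- rubber_stamp: Wooden hand stamp, 58 x 27 mm, 71 mm high, standing at the front edge near the middle; origin at its underside. Leave alone.
- clip: Black binder clip, 15 x 32 mm, 35 mm high, standing just left of the station; origin at its underside. Leave alone.
- tape_dispenser: Black tape dispenser, 148 x 60 mm, 84 mm high, lying across the view in the place that the station has not taken; origin at its underside. Leave alone.
- stapler: Black stapler, 135 x 36 mm, 50 mm high, at the front edge a little left of the middle; origin at its underside. Leave alone.
- staples: Small blue carton of staples, 36 x 62 mm, 22 mm high, at the front edge before the photo frame; origin at its underside. Leave alone.
- pen: Black pen, 142 mm long, lying at the front far left; origin at its underside. Leave alone.
- mouse: Black computer mouse, 108 x 57 mm, 38 mm high, right of the keyboard; origin at its underside. Leave alone.
- mug: Dotted white mug, 92 mm across, 93 mm high, at the front left before the telephone; origin at its underside. Leave alone.

How it is judged:
By the outcome, as a careful person would: the job done as asked, in the order asked, and still so for the second after the job is handed in, with the robot touching nothing.
It also fails if it takes over 48 s, if anything falls off the work surface, if the arm or the gripper's body presses on something with over 40 N, if the wrist force passes 120 N, or if a joint passes its speed limit or range.

## Working session

There is one attempt and no reset: what is moved stays moved. The work goes in short steps, Python scripts to look and compute and a shell command to move; the robot and the scene stay as the last step left them, time stands still between calls to the robot, and variables do not carry over. Pictures are saved under pics/ and viewed, at most 10 in all, crops included, and the job is handed in when it is done.

```bash
mkdir -p pics
cat > h.py <<'E'
import numpy as np,cv2
from workcell import robot
def ray(c,u,v):
    K=np.array([[c['fx'],0,c['cx']],[0,c['fy'],c['cy']],[0,0,1.]])
    R=np.array(c['R']);t=np.array(c['t'])
    p=cv2.undistortPoints(np.array([[[u,v]]],float),K,np.array([c['k1'],0,0,0,0.]),)[0,0] if 0 else None
    d=np.array([(u-c['cx'])/c['fx'],(v-c['cy'])/c['fy']]);s=d.copy()
    for _ in range(30): s=d/(1+c['k1']*(s@s))
    return -R.T@t, R.T@np.array([s[0],s[1],1])
def onz(c,u,v,z):
    o,d=ray(c,u,v); return o+d*(z-o[2])/d[2]
def proj(c,X):
    p=np.array(c['R'])@np.array(X,float)+np.array(c['t']);s=p[:2]/p[2];s=s*(1+c['k1']*(s@s))
    return np.array([c['fx']*s[0]+c['cx'],c['fy']*s[1]+c['cy']])
E
python3 - <<'E'
from h import *
o=robot.get_obs();print(o['t'],o['tcp_pos'],o['eef_rot'],o['finger_gap'])
for n in ('side','top'):
    im=robot.camera(n);cv2.imwrite(f'pics/{n}0.png',im[:,:,::-1])
    c=robot.calibration(n);print(n,c['fx'],-np.array(c['R']).T@np.array(c['t']))
E
```

```text
0.0 [255.09135949 624.45046953 238.43746146] [ 1.92686513e-01  9.81259993e-01 -8.49687035e-04 -1.12459055e-04] 85.57680545887358
side 368.42402333549643 [ 601.4003807  -999.38712613  727.46996264]
top 428.81809745110246 [ 313.07449697   61.16442742 1405.9286788 ]
```

View pics/top0.png

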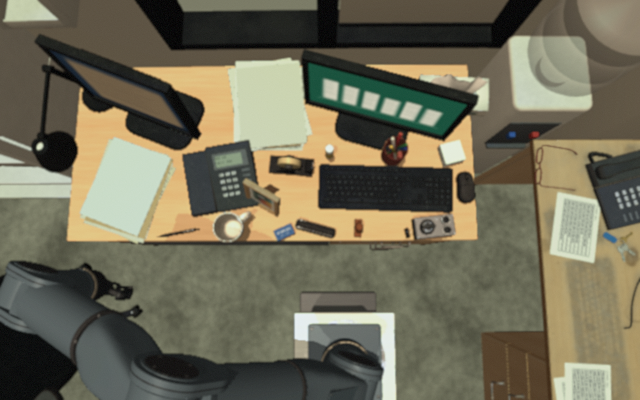

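View pics/side0.png

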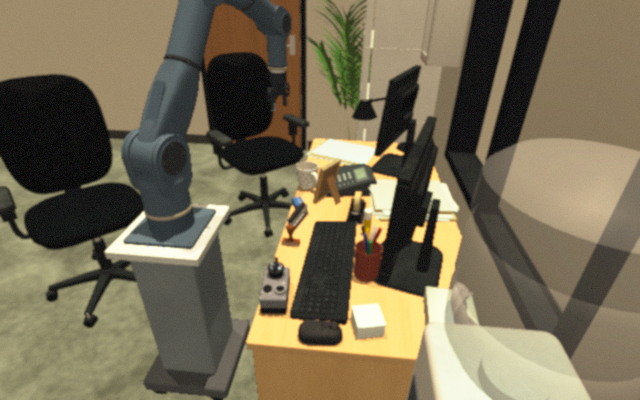

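The top view shows the station at about (433,226), with the mushroom at about (428,227), before the keyboard. The clip is at (408,233). The side view shows the station at (275,288). I'll zoom in on both next.

Run:
```python
from h import *
a=cv2.imread('pics/top0.png')[205:245,395:465];b=cv2.imread('pics/side0.png')[250:320,250:310]
a=cv2.resize(a,None,fx=8,fy=8,interpolation=cv2.INTER_CUBIC);b=cv2.resize(b,None,fx=3.6,fy=3.6,interpolation=cv2.INTER_CUBIC)
H=max(a.shape[0],b.shape[0]);f=lambda m:cv2.copyMakeBorder(m,0,H-m.shape[0],0,0,0)
cv2.imwrite('pics/crop.png',np.hstack([f(a),f(b)]))
c=robot.calibration('top')
for uv,z in (((428,227),98.5),((447,232),69),((447,220),64),((408,233),30),((433,238),0)): print(uv,onz(c,*uv,z))
im=cv2.imread('pics/top0.png')[205:245,412:465].astype(int)
# grey lid mask
hsv=cv2.cvtColor(im.astype(np.uint8),cv2.COLOR_BGR2HSV)
m=((hsv[...,1]<60)&(hsv[...,2]>70)).astype(np.uint8)
n,l,s,ce=cv2.connectedComponentsWithStats(m);i=1+np.argmax(s[1:,4]);print(s[i])
ct=np.argwhere(l==i)[:,::-1].astype(np.float32)+[412,205]
P=np.array([onz(c,u,v,56)[:2] for u,v in ct],np.float32);print(cv2.minAreaRect(P))
```

```text
(428, 227) [ 413.531346   -255.60929741   98.5       ]
(447, 232) [ 399.9018318  -321.41185905   69.        ]
(447, 220) [ 437.83635975 -324.60474648   64.        ]
(408, 233) [ 399.90779022 -207.31892323   30.        ]
(433, 238) [ 385.058476   -294.39697926    0.        ]
[  2  10  41  24 692]
((418.7469787597656, -284.8594055175781), (64.08892059326172, 123.17010498046875), 6.037382125854492)
```

View pics/crop.png

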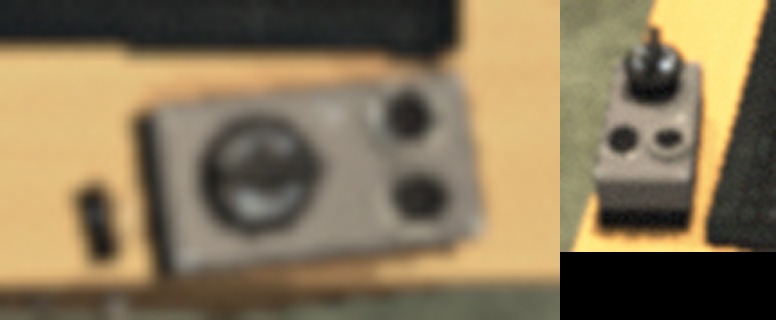

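The measured lid is 64 x 123 mm, against 68 x 126 given. Its centre is about (419,-285) with a yaw of about 6°. That puts the mushroom at about (415,-255) and the reset button at about (407,-320). I'll move over in an arc with the hand closing.

```bash
python3 -m pendant '{"hand":[1,1,1,1,1,1,1,1,1,1],"travel":[[-0.05,-0.0375,0],[-0.1,-0.075,0],[-0.15,-0.1125,0],[-0.2,-0.15,0],[-0.25,-0.1875,0],[-0.3,-0.225,0],[-0.35,-0.262,0],[-0.377,-0.315,0],[-0.404,-0.369,0],[-0.431,-0.422,0]],"twist":[[0,0,-0.05],[0,0,-0.1],[0,0,-0.15],[0,0,-0.2],[0,0,-0.25],[0,0,-0.3],[0,0,-0.35],[0,0,-0.4],[0,0,-0.45],[0,0,-0.49]]}' 30
cat >> h.py <<'E'
from scipy.spatial.transform import Rotation as Ro
def delta(X):
    o=robot.get_obs();R=Ro.from_quat(o['eef_rot']).as_matrix()
    print('t',o['t'],'tcp',np.round(o['tcp_pos'],1),'F',np.round(o['force'],1),'y ang',np.degrees(np.arctan2(-R[0,1],R[1,1])),'z',np.round(R[:,2],3))
    for x in X: print(x,'->',np.round(R.T@(np.array(x)-o['tcp_pos']),1))
E
python3 -c "
from h import *
delta([(490,0,238),(415,-255,220)])"
```

```text
t: 1.35
tcp_pos: [494.4, 69.2, 239.1]
eef_rot: [-0.052, 0.999, -0.0, -0.0]
force: [0.6, 0.9, -0.2]
finger_gap: -0.1
grasp_force: 0.0
t 1.35 tcp [494.4  69.2 239.1] F [ 0.6  0.9 -0.2] y ang 5.936194649224854 z [-0. -0. -1.]
(490, 0, 238) -> [ 11.6 -68.4   1.1]
(415, -255, 220) -> [ 112.5 -314.3   19.2]
```

```bash
python3 -m pendant '{"hand":[1,1,1,1,1,1,1,1,1,1],"travel":[[0.018,-0.05,0],[0.036,-0.1,0],[0.054,-0.15,0],[0.072,-0.2,0],[0.09,-0.25,0],[0.103,-0.285,0],[0.112,-0.314,0],[0.112,-0.314,0],[0.112,-0.314,0],[0.112,-0.314,0]],"twist":[[0,0,0],[0,0,0],[0,0,0],[0,0,0],[0,0,0],[0,0,0],[0,0,0],[0,0,0],[0,0,0],[0,0,0]]}'
python3 - <<'E'
from h import *
delta([])
c=robot.calibration('wrist');im=robot.camera('wrist');cv2.imwrite('pics/w1.png',im[:,:,::-1])
import pickle;pickle.dump(c,open('w1.pkl','wb'))
print(-np.array(c['R']).T@np.array(c['t']))
for X in ((415.6,-255,98.5),(407,-320,69)): print(proj(c,X))
E
```

```text
t: 2.6
tcp_pos: [415.6, -251.5, 239.2]
eef_rot: [-0.052, 0.999, 0.0, -0.0]
force: [-0.3, -0.2, -0.1]
finger_gap: 0.1
grasp_force: 0.0
t 2.6 tcp [ 415.6 -251.5  239.2] F [-0.3 -0.2 -0.1] y ang 5.950891526221118 z [-0.  0. -1.]
[ 344.36486631 -258.43328219  374.13529897]
[314.58564052 187.87849478]
[252.80783072 166.31116073]
```

View pics/w1.png

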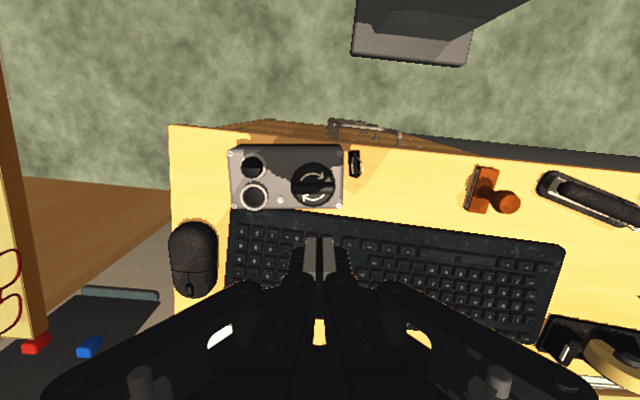

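The wrist view shows the mushroom at about (314,186), the reset button at (251,167) and the start collar at (251,195). My predictions were (314.6,187.9) and (252.8,166.3). One zoom should refine this.

Run:
```python
from h import *
import pickle
c=pickle.load(open('w1.pkl','rb'));im=cv2.imread('pics/w1.png')
cr=cv2.resize(im[135:225,220:370],None,fx=5,fy=5,interpolation=cv2.INTER_CUBIC)
for k in range(0,150,10): cv2.line(cr,(k*5,0),(k*5,8 if k%50 else 20),(0,0,255),1)
for k in range(0,90,10): cv2.line(cr,(0,k*5),(8 if k%50 else 20,k*5),(0,0,255),1)
cv2.imwrite('pics/w1c.png',cr)
hsv=cv2.cvtColor(im,cv2.COLOR_BGR2HSV)
m=np.zeros(im.shape[:2],np.uint8);m[140:215,222:350]=((hsv[...,1]<60)&(hsv[...,2]>70))[140:215,222:350]
n,l,s,ce=cv2.connectedComponentsWithStats(m);i=1+np.argmax(s[1:,4]);print(s[i])
P=np.array([onz(c,u,v,56)[:2] for v,u in np.argwhere(l==i)],np.float32);print(cv2.minAreaRect(P))
for X in ((415.6,-255,98.5),(407,-320,69)): print((proj(c,X)-[220,135])*5)
```

```text
[ 227  148  116   63 4269]
((420.507568359375, -286.470458984375), (68.98636627197266, 122.14551544189453), 6.484869956970215)
[472.92820261 264.39247388]
[164.0391536  156.55580367]
```

View pics/w1c.png

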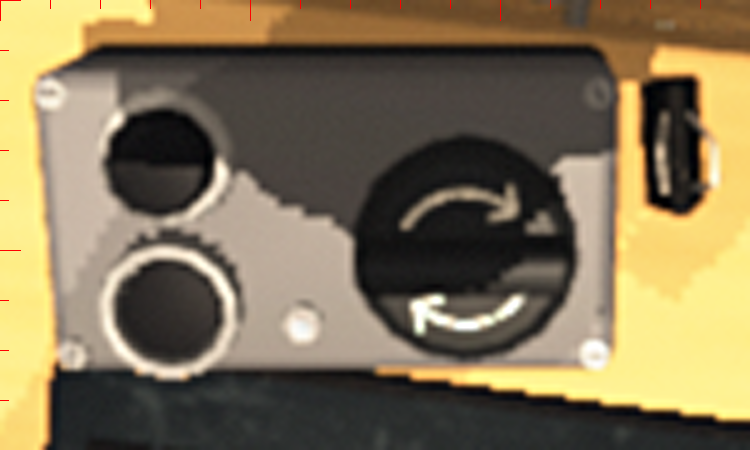

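The crop shows the cap circle centred at about (466,246), the reset top at (160,161) and the start collar at (170,312). I'll turn these into positions.

Run:
```python
from h import *
import pickle
c=pickle.load(open('w1.pkl','rb'))
f=lambda u,v,z: onz(c,u/5+220-.4,v/5+135-.4,z)[:2]
m,r,s=f(466,246,84.5),f(160,161,69),f(170,312,66)
print(m,r,s,np.linalg.norm(s-r),np.linalg.norm(m-(r+s)/2))
A=np.array([[0,30],[-15.5,-34],[16.5,-34]]);B=np.array([m,r,s])
H=(A-A.mean(0)).T@(B-B.mean(0));th=np.arctan2(H[0,1]-H[1,0],H[0,0]+H[1,1])
R=np.array([[np.cos(th),-np.sin(th)],[np.sin(th),np.cos(th)]])
F=(A-A.mean(0))@R.T+B.mean(0);print(np.degrees(th),F)
M=F[0];w=lambda p,z:(*np.round(M+R@np.array(p),1),z)
delta([w((0,0),112),w((0,0),94)])
```

```text
[ 415.24271122 -257.00132106] [ 407.63655915 -321.21182519] [ 440.71516006 -318.41787484] 33.19638529512752 63.44557163672213
7.184335519681835 [[ 415.53144901 -256.58700668]
 [ 408.15710783 -322.02299901]
 [ 439.90587359 -318.0210154 ]]
t 2.65 tcp [ 415.6 -251.6  239.3] F [-0.2  0.5  0.9] y ang 5.955320528519408 z [-0.  0. -1.]
(np.float64(415.5), np.float64(-256.6), 112) -> [  0.6  -5.  127.3]
(np.float64(415.5), np.float64(-256.6), 94) -> [  0.6  -5.1 145.3]
```

```bash
python3 -m pendant '{"hand":[1,1,1,1,1,1,1,1,1,1],"travel":[[0.0005,-0.005,0.04],[0.0005,-0.005,0.08],[0.0005,-0.005,0.11],[0.0005,-0.005,0.125],[0.0005,-0.005,0.13],[0.0005,-0.005,0.133],[0.0005,-0.005,0.1355],[0.0005,-0.005,0.138],[0.0005,-0.005,0.138],[0.0005,-0.005,0.138]],"twist":[[0,0,0],[0,0,0],[0,0,0],[0,0,0],[0,0,0],[0,0,0],[0,0,0],[0,0,0],[0,0,0],[0,0,0]]}'
```

```text
t: 3.9
tcp_pos: [415.7, -257.5, 101.7]
eef_rot: [-0.051, 0.999, -0.0, 0.0]
force: [1.0, 2.7, 4.4]
finger_gap: 0.2
grasp_force: 1.8
```

```bash
python3 -m pendant '{"hand":[1,1,1,1,1,1,1,1,1,1],"travel":[[0,0,0.001],[0,0,0.002],[0,0,0.003],[0,0,0.0035],[0,0,0.004],[0,0,0.0045],[0,0,0.0045],[0,0,0.0045],[0,0,0.0045],[0,0,0.0045]],"twist":[[0,0,0],[0,0,0],[0,0,0],[0,0,0],[0,0,0],[0,0,0],[0,0,0],[0,0,0],[0,0,0],[0,0,0]]}'
```

```text
t: 5.15
tcp_pos: [415.8, -257.7, 98.1]
eef_rot: [-0.051, 0.999, -0.0, 0.001]
force: [-3.3, 4.7, 25.2]
finger_gap: -0.3
grasp_force: 12.8
```

```bash
python3 -m pendant '{"hand":[1,1,1,1,1,1,1,1,1,1],"travel":[[0,0,-0.004],[0,0,-0.01],[0,0,-0.02],[0,0,-0.03],[0.012,0.009,-0.03],[0.022,0.017,-0.03],[0.022,0.017,-0.03],[0.022,0.017,-0.03],[0.022,0.017,-0.03],[0.022,0.017,-0.03]],"twist":[[0,0,0],[0,0,0],[0,0,0],[0,0,0],[0,0,0],[0,0,0],[0,0,0],[0,0,0],[0,0,0],[0,0,0]]}'
python3 - <<'E'
from h import *
c=robot.calibration('wrist');im=robot.camera('wrist')
sc=robot.calibration('side');si=robot.camera('side')
a=cv2.resize(im[100:400,200:440],None,fx=1.6,fy=1.6,interpolation=cv2.INTER_CUBIC)[:,:,::-1]
b=cv2.resize(si[245:315,245:305],None,fx=6,fy=6,interpolation=cv2.INTER_CUBIC)[:,:,::-1]
b=cv2.copyMakeBorder(b,0,480-420,0,0,0);cv2.imwrite('pics/l1.png',np.hstack([a,b]))
o=robot.get_obs()['tcp_pos']
M=(415.5,-256.6)
for z in (98.5,92.5): print(z,proj(c,(*M,z))-[200,100],'side',(proj(sc,(*M,z))-[245,245])*6)
print('tip',(proj(c,o-[0,0,8])-[200,100])*1.6, o)
E
```

```text
t: 6.4
tcp_pos: [391.9, -243.0, 126.7]
eef_rot: [-0.051, 0.999, -0.0, -0.0]
force: [-0.3, 0.7, 0.8]
finger_gap: -0.4
grasp_force: 0.0
98.5 [ 92.01074589 169.87983929] side [175.37677972  94.72787562]
92.5 [ 92.83311884 164.97981515] side [175.99520837 105.34187782]
tip [188.86524504 242.851098  ] [ 391.77564476 -243.00414046  126.71446763]
```

View pics/l1.png

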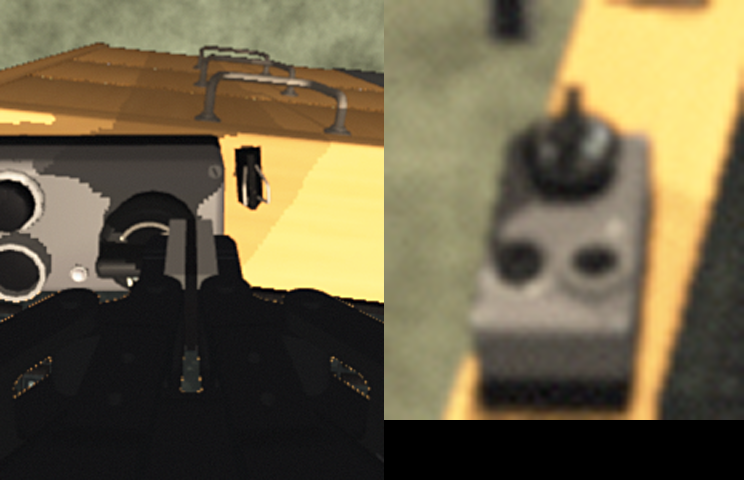

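The side view puts the bar top about 1.7 px lower than before, and 6 mm should give 1.77 px, so the button is latched. The finger stands beside the left end on the near side. I'll lower it and start pushing.

```bash
python3 -m pendant '{"hand":[1,1,1,1,1,1,1,1,1,1],"travel":[[0,0.003,0.012],[0,0.003,0.025],[0,0.003,0.032],[0,0.003,0.032],[-0.003,0.003,0.032],[-0.006,0.003,0.032],[-0.008,0.003,0.032],[-0.01,0.003,0.032],[-0.012,0.003,0.032],[-0.012,0.003,0.032]],"twist":[[0,0,0],[0,0,0],[0,0,0],[0,0,0],[0,0,0],[0,0,0],[0,0,0],[0,0,0],[0,0,0],[0,0,0]]}'
python3 - <<'E'
from h import *
delta([])
im=robot.camera('wrist');si=robot.camera('side')
a=cv2.resize(im[100:300,200:400],None,fx=2,fy=2,interpolation=cv2.INTER_CUBIC)[:,:,::-1]
b=cv2.resize(si[245:295,250:300],None,fx=8,fy=8,interpolation=cv2.INTER_CUBIC)[:,:,::-1]
cv2.imwrite('pics/l2.png',np.hstack([a,b]))
E
```

```text
t: 7.75
tcp_pos: [403.3, -238.5, 94.8]
eef_rot: [-0.051, 0.999, 0.0, -0.0]
force: [-1.4, 0.5, 0.2]
finger_gap: 0.0
grasp_force: 0.6
t 7.75 tcp [ 403.3 -238.5   94.8] F [-1.4  0.5  0.2] y ang 5.868798810942198 z [-0.  0. -1.]
```

View pics/l2.png

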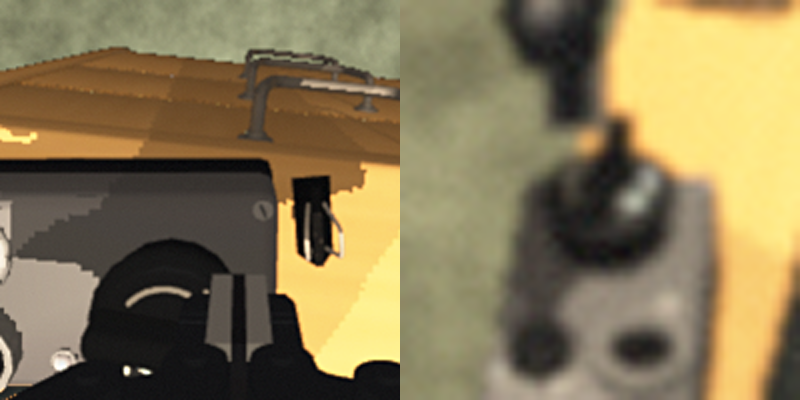

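The fingertip sits against the bar's left end with about 1.4 N against it, so the push is in contact. I'll keep going round.

```bash
python3 -m pendant '{"hand":[1,1,1,1,1,1,1,1,1,1],"travel":[[-0.001,0,0],[-0.002,0,0],[-0.003,0,0],[-0.004,0,0],[-0.005,0,0],[-0.006,0,0],[-0.007,0,0],[-0.008,0,0],[-0.008,0,0],[-0.008,0,0]],"twist":[[0,0,0],[0,0,0],[0,0,0],[0,0,0],[0,0,0],[0,0,0],[0,0,0],[0,0,0],[0,0,0],[0,0,0]]}'
python3 - <<'E'
from h import *
delta([])
im=robot.camera('wrist');si=robot.camera('side')
a=cv2.resize(im[100:300,200:400],None,fx=2,fy=2,interpolation=cv2.INTER_CUBIC)[:,:,::-1]
b=cv2.resize(si[245:295,250:300],None,fx=8,fy=8,interpolation=cv2.INTER_CUBIC)[:,:,::-1]
cv2.imwrite('pics/l3.png',np.hstack([a,b]))
E
```

```text
t: 9.1
tcp_pos: [411.1, -237.9, 94.7]
eef_rot: [-0.051, 0.999, 0.0, -0.0]
force: [-2.7, -0.1, 0.4]
finger_gap: 0.1
grasp_force: 1.4
t 9.1 tcp [ 411.1 -237.9   94.7] F [-2.7 -0.1  0.4] y ang 5.852878636632218 z [-0.  0. -1.]
```

View pics/l3.png

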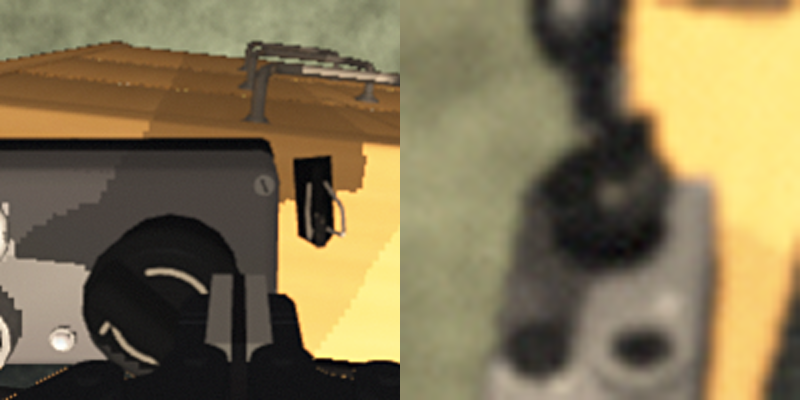

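The wrist view shows the head turned well round, with the arrows shifted. From the geometry I estimate about 0.9 rad. I'll push 2 mm more, then back away along the same path and rise.

```bash
python3 -m pendant '{"hand":[1,1,1,1,1,1,1,1,1,1],"travel":[[-0.001,0,0],[-0.002,0,0],[-0.002,0,0],[0.003,0,0],[0.01,0,0],[0.017,0,0],[0.023,0,0],[0.023,0,-0.015],[0.023,0,-0.04],[0.023,0,-0.06]],"twist":[[0,0,0],[0,0,0],[0,0,0],[0,0,0],[0,0,0],[0,0,0],[0,0,0],[0,0,0],[0,0,0],[0,0,0]]}'
python3 - <<'E'
from h import *
delta([(408,-321.5,100),(408,-321.5,80)])
c=robot.calibration('wrist');im=robot.camera('wrist');si=robot.camera('side');s0=cv2.imread('pics/side0.png')[:,:,::-1]
a=cv2.resize(im[100:300,170:370],None,fx=2,fy=2,interpolation=cv2.INTER_CUBIC)[:,:,::-1]
f=lambda s:cv2.resize(s[250:280,255:295],None,fx=6,fy=6,interpolation=cv2.INTER_CUBIC)[:,:,::-1]
b=np.vstack([f(s0),f(si)]);cv2.imwrite('pics/l4.png',np.hstack([cv2.copyMakeBorder(a,0,b.shape[0]-400,0,0,0) if b.shape[0]>400 else a,cv2.copyMakeBorder(b,0,max(0,400-b.shape[0]),0,0,0)]))
d=cv2.absdiff(si,s0)[250:280,255:295];print('side diff mean/max',d.mean(),d.max())
E
```

```text
t: 10.45
tcp_pos: [388.3, -240.6, 155.7]
eef_rot: [-0.051, 0.999, -0.0, 0.0]
force: [0.5, -0.3, -0.7]
finger_gap: -0.1
grasp_force: 0.0
t 10.45 tcp [ 388.3 -240.6  155.7] F [ 0.5 -0.3 -0.7] y ang 5.837083457527503 z [ 0.001 -0.    -1.   ]
(408, -321.5, 100) -> [-11.3 -82.5  55.8]
(408, -321.5, 80) -> [-11.3 -82.5  75.8]
side diff mean/max 6.860277777777778 96
```

View pics/l4.png

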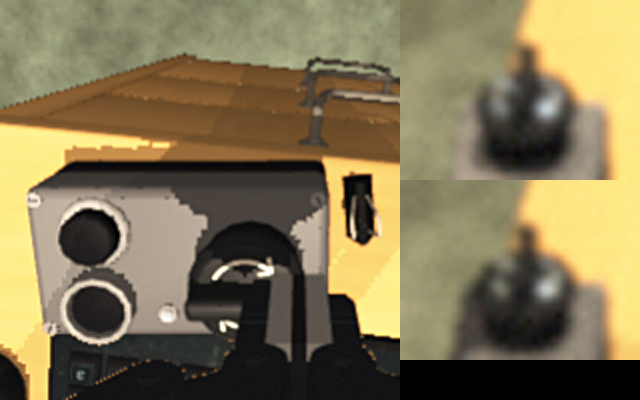

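After release, the bar top in the side view is back at its original row (45 against 46, where latched would be about 10 lower). The bar also lies straight again. Next is the reset button.

```bash
python3 -m pendant '{"hand":[1,1,1,1,1,1,1,1,1,1],"travel":[[-0.005,-0.045,0],[-0.0095,-0.083,0.01],[-0.0095,-0.083,0.05],[-0.0095,-0.083,0.068],[-0.0095,-0.083,0.075],[-0.0095,-0.083,0.078],[-0.0095,-0.083,0.08],[-0.0095,-0.083,0.082],[-0.0095,-0.083,0.082],[-0.0095,-0.083,0.082]],"twist":[[0,0,0],[0,0,0],[0,0,0],[0,0,0],[0,0,0],[0,0,0],[0,0,0],[0,0,0],[0,0,0],[0,0,0]]}'
python3 -c "
from h import *
delta([(406,-321.7,72)])"
```

```text
t: 11.8
tcp_pos: [406.3, -321.8, 73.1]
eef_rot: [-0.051, 0.999, -0.0, 0.0]
force: [-2.8, 0.9, 4.9]
finger_gap: 0.1
grasp_force: 2.2
t 11.8 tcp [ 406.3 -321.8   73.1] F [-2.8  0.9  4.9] y ang 5.8568152465908545 z [ 0. -0. -1.]
(406, -321.7, 72) -> [0.2 0.2 1.1]
```

```bash
python3 -m pendant '{"hand":[1,1,1,1,1,1,1,1,1,1],"travel":[[0,0,0.001],[0,0,0.002],[0,0,0.003],[0,0,0.003],[0,0,0.003],[0,0,0.003],[0,0,0.003],[0,0,0.003],[0,0,0.003],[0,0,0.003]],"twist":[[0,0,0],[0,0,0],[0,0,0],[0,0,0],[0,0,0],[0,0,0],[0,0,0],[0,0,0],[0,0,0],[0,0,0]]}'
```

```text
t: 13.05
tcp_pos: [406.3, -322.0, 71.6]
eef_rot: [-0.051, 0.999, -0.0, 0.001]
force: [-6.9, 5.2, 31.1]
finger_gap: 0.1
grasp_force: 15.7
```

The button is fully in, at a hard stop with the tip at 63.6 mm. I'll lift away and check.

```bash
python3 -m pendant '{"hand":[1,1,1,1,1,1,1,1,1,1],"travel":[[0,0,-0.005],[0,0,-0.015],[0,0,-0.04],[0,0,-0.08],[0,0,-0.12],[0,0,-0.15],[0,0,-0.15],[0,0,-0.15],[0,0,-0.15],[0,0,-0.15]],"twist":[[0,0,0],[0,0,0],[0,0,0],[0,0,0],[0,0,0],[0,0,0],[0,0,0],[0,0,0],[0,0,0],[0,0,0]]}'
python3 - <<'E'
from h import *
im=robot.camera('wrist');si=robot.camera('side')
a=cv2.resize(im[120:250,240:440],None,fx=3,fy=3,interpolation=cv2.INTER_CUBIC)[:,:,::-1]
b=cv2.resize(si[250:315,250:300],None,fx=4,fy=6,interpolation=cv2.INTER_CUBIC)[:,:,::-1]
cv2.imwrite('pics/f.png',np.hstack([a,b]))if 0 else cv2.imwrite('pics/f.png',np.hstack([a,b[:390]]))
E
```

```text
t: 14.3
tcp_pos: [406.0, -321.6, 219.0]
eef_rot: [-0.051, 0.999, 0.0, -0.001]
force: [-0.2, 0.3, -0.2]
finger_gap: -0.3
grasp_force: 0.0
```

View pics/f.png

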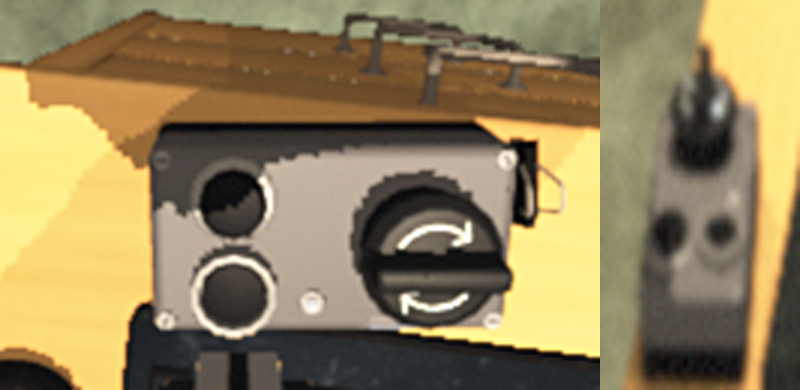

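The final view shows the mushroom out and straight (bar from (365,265) to (510,278)), the reset button standing out at (234,202), and the clip where it was.

```bash
python3 -c "
from workcell import robot
print(robot.sign_off())"
```

```text
the job is handed in; nothing more can be done
None
```

The stop check is done and handed in at about 14 s: the mushroom stop latched, released clockwise and sprang back straight, then the reset button was pushed fully in and let out, with the start button and other things left untouched.

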